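Hold the loupe in focus over a vial cap

ROBOT

A 6-joint arm with a two-finger parallel gripper is mounted at the origin on a cart in front of the work surface, level with it; the furniture and walls round the work are solid. World frame = base frame: x ahead of the robot, y to its left, z up, the work surface at z = 0. Lengths are in m, angles in rad, forces in N, time in s.
With the tool pointing down it reaches from about 0.25 to 0.775 m from the base axis. Payload 4 kg.
Tool frame: the origin (TCP) lies between the finger pads; the fingertips stand 14 mm ahead of it and the grasp point (between the pads) lies 5 mm behind it; z points along the fingers, y is the line along which they close (so a half turn about z gives the same grasp; the last joint's range is limited). The gripper opens to 94 mm and grips with 3 to 60 N. Pads are 16 mm wide; open, the fingers measure 119 mm over their backs; the gripper's body (75 mm by 177 mm) begins 78 mm behind the grasp point.
Start: joints at [1.238, 0.087, 1.371, -0, 1.684, -0.103], TCP at [0.125, 0.536, 0.22] pointing down, gripper open.
Joint ranges: [-3.1, 3.1], [-0.76, 2.03], [0.27, 2.55], [-1.08, 4.22], [0.17, 2.65], [-2.57, 2.57]. Speed limits (rad/s): [2.79, 2.79, 3.14, 3.14, 3.14, 3.14].

INTERFACE

Orientations are given as [roll, pitch, yaw] about the fixed x, y, z axes, in that order (R = Rz(yaw) Ry(pitch) Rx(roll)).
In Python, from bench import robot, snapshot gives the robot as it stands.
- The arm moves only by the tool carry_out, never from a script. Its argument "motion" is text: rows parted by semicolons, each of 4 numbers parted by spaces: the shift along the tool's x, y, z each as a share of 0.15 m, from -1 to 1, then the turn about the tool's z as a share of 180 degrees, from -1 to 1. A call has exactly 8 rows; each row is the pose to reach, as a shift and turn from the pose commanded when the call began, along the tool's axes at that moment, turning the shorter way round; what a row does not reach only later rows make up. A row lasts 1/10 s, in which the tool goes at most 50 mm and 8.59 degrees, less where a joint would pass 70% of its speed; a pose out of reach is approached as far as the arm can. A call with a number of a shift or a turn outside -1 to 1 is refused whole. A call with a gripper value outside its range is refused whole. "grip" is the opening, from -1 (shut) to 1 (fully open), set as the call begins (left out, the last holds). The fingers move at their own pace and stop on an object; the grip force is fixed at half the most. Time passes only in rows, so rows that repeat a pose let the fingers close, or fill a call up. It gives the time, the measured TCP pose, the force, the opening and the grip force at its end, in the units of the state.
- robot.get_obs(): the state, without advancing time (a new reading comes with each control period).
- snapshot(name): name is "scene" or "side" or "wrist"; returns a dict with "image" (384x512x3 uint8, red, green, blue), "fx", "fy", "cx", "cy" (pixels), "pose" (4x4, takes a point from camera to world coordinates); the wrist camera has in their place "hand_eye" (4x4, takes a point from camera to tool coordinates, whose origin is the TCP and whose axes are the flange's). Camera axes: x right, y up, looking along -z (the intrinsics and any distortion apply to the point x, -y, -z); pixel columns grow to the right and rows downward; lengths in m; the calibration is good to about 2 mm. A picture is of the moment at which its call begins: read the wrist's pose just before it. There is no depth.
- robot.close_job(): hands the job in; it is judged then, once.
The state is a dict: "time": time; "joint_positions": joint angles; "qvel": joint speeds; "joint_torque": joint torques, N m; "tool_pos": TCP position; "ee_rot": TCP orientation; "wrist_force": force on the tool from outside, world axes, zero at the start; "wrist_torque": the same for the moment, N m; "width": finger opening in m; "finger_force": force on a finger pad.
Only numpy, scipy, OpenCV 4.12 (cv2) and the standard library are available. Lean on these libraries where they do the work, as an engineer would, in place of code of your own. Each camera call takes 0.05 s, during which the arm holds its last target. There are 200 camera calls.

TASK

Get the vial that stands on the focus stand ready for a cap inspection: with the loupe still lying where it is, first swing the stand's folded pointer arm out towards the vial until it snaps into its end detent. Then pick up the loupe by its handle and hold it level and still, the lens centred over the vial's cap and the lens ring at the same height as the pointer's tip, touching neither stand nor vial, and finish while still holding it there. Leave the vial, the pointer's setting and the other things on the worktop undisturbed.

Things in the scene. Friction and masses are not known exactly. Their poses are not given: they have to be found in the camera images.
- stand: Fixed focus stand: aluminium plate 150 x 150 mm, top 10 mm above the worktop, origin under its centre. In its frame: round rubber pad (58 mm wide, 2 mm high, centre x -30, y -30 mm) carrying the vial; steel post (10 mm thick, at x +45, y +45 mm, top 155 mm above the worktop) with a clamped collar (22 mm wide, screw and detent housing 30 mm out on its +x side) for the pointer arm.
- pointer (a joint): Pointer arm's angle about the post (upright axis), growing counter-clockwise seen from above. 0: folded, pointing 125 degrees counter-clockwise from the stand's x axis; 1.75: in the detent, pointing at the pad's centre; seated above 1.68. Below 1.2 half a newton at the knob swings it and it stays put; from there a sprung ball resists (up to 3 N, and pushes it back), past 1.55 it snaps home. 3 N takes it out again.
- pointer_hinge (a point): Point on the post's axis at the mid-thickness of the pointer arm. Its height is the focal setting, clamped anywhere from 110 to 140 mm above the worktop.
- pointer_knob (a point): Centre of the arm's upright black finger knob: 10 mm thick, 18 mm high, 44 mm from the hinge axis, its centre 10 mm above the blade's mid-thickness. The knob stands on the steel blade, which is 10 mm wide and 4 mm thick.
- pointer_tip (a point): Outer end of the pointer, 58 mm from the hinge axis, at the blade's mid-thickness. It marks the focal height. When seated it ends about 48 mm short of the pad's centre.
- loupe_grip (a point): Balance point at the centre of the handle, 12 mm above the worktop as it lies. Loupe, 0.12 kg: grey battery handle 108 mm long, 20 mm wide, 24 mm high, lying flat, with a black lens ring at one end. x points along the handle to the lens, z up; the handle runs from 44 mm ahead of this point to 64 mm behind it. Grip across its 20 mm width (y).
- loupe_lens (a point): Centre of the loupe's lens, 72 mm ahead (x) of loupe_grip and at the same height (mid-thickness of the ring and mid-height of the handle). Ring 60 mm outside diameter, 10 mm thick; z points up through the lens when the loupe is level.
- vial: The loose glass vial with a flip cap on the stand's pad, 29 mm wide, 61 mm high; origin at the centre of its underside, 12 mm above the worktop.
- vial_cap (a point): Centre of the top of that vial's cap, 73 mm above the worktop.
- tube_mid (a point): Centre of a loose capped blood tube lying on the worktop, 18 mm thick, 100 mm long. A bystander: leave it.
- saline_mid (a point): Centre of a loose white saline bottle standing on the worktop, 57 x 70 mm, 111 mm high. A bystander: leave it.
- loupe: The loupe; origin on its underside below loupe_grip, same axes.
Not all that is in view belongs to the job. There is more than one size of the loupe; the job needs the larger.

How it is judged:
By the outcome, as a careful person would: the job done as asked, in the order asked, and still so for the second after the job is handed in, while the arm keeps its last pose, push and grip.
It also fails if it takes over 64 s, if anything falls off the work surface, if the arm or the gripper's body presses on something with over 40 N, if the wrist force passes 120 N, or if a joint passes its speed limit or range.

## Working session

There is one attempt and no reset: what is moved stays moved. The work goes in short steps, Python scripts to look and compute and a tool call to move; the robot and the scene stay as the last step left them, time stands still between calls to the robot, and variables do not carry over. Pictures are saved under pics/ and viewed, at most 10 in all, crops included, and the job is handed in when it is done.

Besides the shell and the picture viewer there is one more tool, called after "Request:" in YAML: its name, and indented under it one key for each argument. carry_out: Moves the arm, as the interface text tells. Shift numbers are shares of 0.15 m and turn numbers shares of 180 degrees, none past 1 either way. Its arguments: {"type":"object","properties":{"motion":{"type":"string"},"grip":{"type":"number"}},"required":["motion"]}

```bash
mkdir -p pics; ls; cat > h.py <<'E'
import numpy as np, cv2, pickle
from scipy.spatial.transform import Rotation as R
from bench import robot, snapshot
def T_tool(o):
    T=np.eye(4); T[:3,3]=o['tool_pos']; r=np.array(o['ee_rot'])
    T[:3,:3]= r if r.shape==(3,3) else R.from_euler('xyz',r).as_matrix(); return T
def snap(n,f):
    o=robot.get_obs(); s=snapshot(n)
    if 'pose' not in s: s['pose']=T_tool(o)@np.array(s['hand_eye'])
    cv2.imwrite(f'pics/{f}.png',np.array(s['image'])[:,:,::-1]); pickle.dump(s,open(f'pics/{f}.pkl','wb')); return s
def load(f): return pickle.load(open(f'pics/{f}.pkl','rb'))
def ray(s,u,v):
    K=np.array([[s['fx'],0,s['cx']],[0,s['fy'],s['cy']],[0,0,1.]])
    p=cv2.undistortPoints(np.array([[[u,v]]],float),K,np.array(s.get('distortion',np.zeros(5)),float))[0,0]
    P=np.array(s['pose']); return P[:3,3],P[:3,:3]@np.array([p[0],-p[1],-1.])
def onz(s,u,v,z):
    o,d=ray(s,u,v); return o+d*(z-o[2])/d[2]
def tri(*a):
    A=np.zeros((3,3));b=np.zeros(3)
    for s,u,v in a:
        o,d=ray(s,u,v); d=d/np.linalg.norm(d); M=np.eye(3)-np.outer(d,d); A+=M;b+=M@o
    return np.linalg.solve(A,b)
def proj(s,p):
    P=np.array(s['pose']); q=P[:3,:3].T@(np.array(p)-P[:3,3]); return s['cx']+s['fx']*q[0]/-q[2], s['cy']-s['fy']*q[1]/-q[2]
E
python3 - <<'E'
from h import *
o=robot.get_obs(); print(o)
ims=[]
for n in ['scene','side','wrist']:
    s=snap(n,n+'0'); print(n,{k:(v if k!='image' else 0) for k,v in s.items()})
    if n!='wrist': ims.append(s['image'])
E
```

```text
pics
{'time': 0.0, 'joint_positions': array([ 1.23789401e+00,  8.79602425e-02,  1.37220039e+00,  8.28442049e-07,
        1.68358928e+00, -1.03119633e-01]), 'qvel': array([ 0.00071832, -0.00193675, -0.00035324,  0.00020131, -0.00133445,
        0.00062413]), 'joint_torque': array([ 1.13737558e-03, -3.40195835e+01, -3.02423537e+01,  7.18402234e-02,
        3.31817509e-02, -2.15054274e-04]), 'tool_pos': array([0.12512251, 0.53506749, 0.2183286 ]), 'ee_rot': array([-3.13944694e+00, -2.22880904e-04,  2.91180982e+00]), 'wrist_force': array([ 0.67827942, -0.40619067,  0.05576281]), 'wrist_torque': array([ 0.03788516, -0.0642814 ,  0.01792961]), 'finger_force': 0.0, 'width': 0.09417786683572207}
scene {'image': 0, 'fx': 360.7091555398373, 'fy': 360.7091555398373, 'cx': 253.96873456597797, 'cy': 187.34260577991117, 'pose': array([[ 0.63094386,  0.38768207, -0.67202117, -0.19497725],
       [-0.77577046,  0.32585326, -0.5403701 , -0.50596867],
       [ 0.00948849,  0.86227737,  0.50634741,  0.66590666],
       [ 0.        ,  0.        ,  0.        ,  1.        ]])}
side {'image': 0, 'fx': 368.
[... 374 characters left out ...]
.5151561956827, 'fy': 309.5151561956827, 'cx': 255.38837214056002, 'cy': 188.10191874044796, 'hand_eye': array([[-1.15270280e-03,  9.57423996e-01,  2.88683155e-01,
         8.45134010e-02],
       [ 9.99999327e-01,  1.06497843e-03,  4.60941767e-04,
         1.86706749e-04],
       [ 1.33875377e-04,  2.88683492e-01, -9.57424579e-01,
        -1.65627403e-01],
       [ 0.00000000e+00,  0.00000000e+00,  0.00000000e+00,
         1.00000000e+00]]), 'pose': array([[ 0.22895854, -0.93218023, -0.28038901,  0.04300846],
       [ 0.97343393,  0.21863593,  0.06800521,  0.55483574],
       [-0.00209   , -0.28851055,  0.95747444,  0.38407754],
       [ 0.        ,  0.        ,  0.        ,  1.        ]])}
```

View pics/scene0.png

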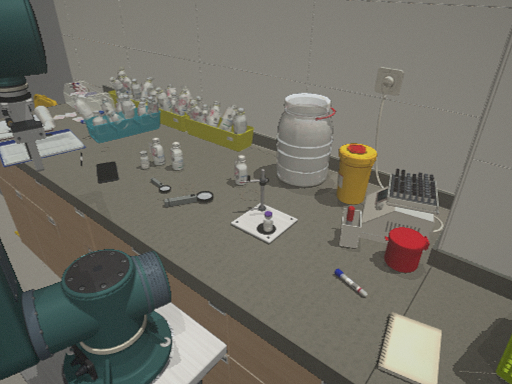

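View pics/side0.png

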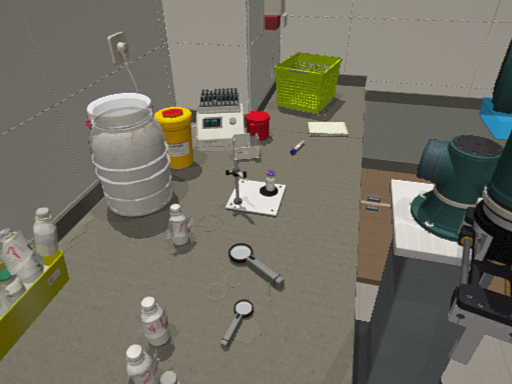

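The scene view has a large loupe (lens 205,197; handle ~180,201), a small loupe (lens 165,188; handle ~155,181), and the stand at ~(265,222). In the side view the large loupe's lens is at (240,253) with its handle at ~(267,270), and the small one's lens is at (243,309). I choose the large one and check it in one close crop.

```bash
python3 - <<'E'
from h import *
a=load('scene0')['image'][160:250,150:310]; b=load('side0')['image'][160:295,210:300]
a=cv2.resize(a,None,fx=3,fy=3,interpolation=3); b=cv2.resize(b,None,fx=3.5,fy=3.5,interpolation=3)
c=np.zeros((480,800,3),np.uint8); c[:270,:480]=a; c[:b.shape[0],482:482+b.shape[1]]=b
cv2.imwrite('pics/crop0.png',c[:,:,::-1])
S,D=load('scene0'),load('side0')
print('lens',tri((S,205,197),(D,240,253)),onz(S,205,197,.012),onz(D,240,253,.012))
print('small',onz(S,165,188,.01),onz(D,243,309,.01))
E
```

```text
lens [0.51827123 0.28297286 0.00850894] [0.51470091 0.27883778 0.012     ] [0.51701498 0.28641872 0.012     ]
small [0.46791369 0.43384033 0.01      ] [0.46570898 0.43876662 0.01      ]
```

View pics/crop0.png

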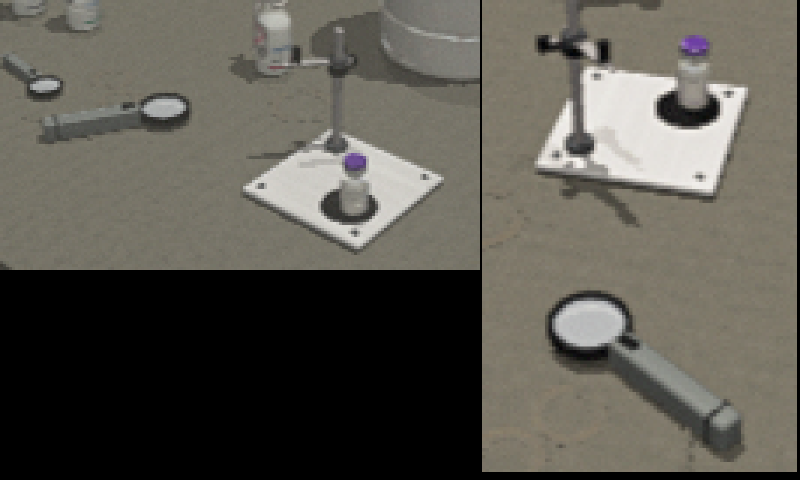

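The crop shows the large loupe: lens at crop (165,108), i.e. scene (205,196), and the dark tail end of its handle at (47,127). The pointer's black knob is at (293,55), the post top at (340,30), the purple cap at (354,160) and the plate corners at (245,188), (357,248), (443,178) and (335,133).

```bash
python3 - <<'E'
from h import *
S,D=load('scene0'),load('side0')
cs=lambda x,y:(S,150+x/3,160+y/3); cd=lambda x,y:(D,210+(x-482)/3.5,160+y/3.5)
print('S corners');[print(onz(*cs(*p),.010).round(4)) for p in [(245,187),(357,246),(443,177),(335,132)]]
print('D corners');[print(onz(*cd(*p),.010).round(4)) for p in [(590,68),(748,88),(714,190),(537,168)]]
print('cap',tri(cs(355,158),cd(694,44)),onz(*cs(355,158),.073),onz(*cd(694,44),.073))
print('knob',tri(cs(293,55),cd(544,44)))
print('collar',tri(cs(341,62),cd(573,47)))
print('posttop',onz(*cs(339,28),.155))
print('lens',tri(cs(164,109),cd(590,324)))
print('tail',tri(cs(46,125),cd(726,424)))
E
```

```text
S corners
[0.4663 0.1123 0.01  ]
[ 0.464  -0.0334  0.01  ]
[ 0.6117 -0.0342  0.01  ]
[0.607  0.1052 0.01  ]
D corners
[ 0.6066 -0.0273  0.01  ]
[ 0.4622 -0.0294  0.01  ]
[0.4622 0.1168 0.01  ]
[0.6074 0.1234 0.01  ]
cap [0.50533123 0.00392669 0.07176159] [0.50617181 0.00330682 0.073     ] [0.50347217 0.00773822 0.073     ]
knob [0.58172407 0.13201191 0.12359447]
collar [0.58628945 0.08691423 0.11106262]
posttop [0.58526987 0.08675785 0.155     ]
lens [0.51643669 0.28324114 0.01139656]
tail [0.40520054 0.35289077 0.01655905]
```

```bash
cat >> h.py <<'E'
def plan(x,y,z,yaw=None,T=None):
    "shares of the move from pose T (default measured) to the world pose"
    T=T_tool(robot.get_obs()) if T is None else T
    d=T[:3,:3].T@(np.array([x,y,z])-T[:3,3])/.15
    t=0 if yaw is None else -((np.degrees(yaw-np.arctan2(T[1,0],T[0,0]))+180)%360-180)/180
    print('shares',d.round(3),'turn',round(t,3))
E
python3 - <<'E'
from h import *
plan(.46,.18,.30)
S,D=load('scene0'),load('side0')
print('bottle base',onz(S,241,185,0),onz(D,180,243,0)); print('bottle cap',tri((S,241,159),(D,176,208)))
E
```

```text
shares [-2.713 -1.798 -0.54 ] turn 0
bottle base [0.67128513 0.25201808 0.        ] [0.68083417 0.27819523 0.        ]
bottle cap [0.68449996 0.26131416 0.09947134]
```

Request:
carry_out:
  motion: "-0.12 -0.08 -0.1 0;-0.24 -0.16 -0.2 0;-0.36 -0.24 -0.3 0;-0.48 -0.32 -0.4 0;-0.6 -0.4 -0.54 0;-0.72 -0.48 -0.54 0;-0.85 -0.55 -0.54 0;-0.95 -0.63 -0.54 0"

```text
time: 0.95
tool_pos: [0.2433, 0.4103, 0.3003]
ee_rot: [-3.141, 0.0, 2.911]
wrist_force: [-0.5, 1.2, -0.5]
width: 0.0944
finger_force: 0.0
```

Request:
carry_out:
  motion: "-0.12 -0.08 0 0;-0.24 -0.16 0 0;-0.36 -0.24 0 0;-0.48 -0.32 0 0;-0.6 -0.4 0 0;-0.72 -0.48 0 0;-0.85 -0.55 0 0;-0.95 -0.63 0 0"

```text
time: 1.75
tool_pos: [0.3604, 0.2858, 0.3]
ee_rot: [-3.141, -0.0, 2.911]
wrist_force: [1.1, -0.3, 0.4]
width: 0.0938
finger_force: 0.0
```

Request:
carry_out:
  motion: "-0.12 -0.08 0 0;-0.24 -0.16 0 0;-0.36 -0.24 0 0;-0.48 -0.32 0 0;-0.6 -0.4 0 0;-0.72 -0.5 0 0;-0.8 -0.54 0 0;-0.8 -0.54 0 0"

```text
time: 2.55
tool_pos: [0.4589, 0.1796, 0.2998]
ee_rot: [-3.141, -0.001, 2.909]
wrist_force: [0.2, -0.2, 0.2]
width: 0.0938
finger_force: 0.0
```

```bash
python3 - <<'E'
from h import *
s=snap('wrist','w1'); print(s['pose'][:3,3],T_tool(robot.get_obs())[:3,3])
E
```

```text
[0.37685623 0.19921479 0.46551544] [0.4582435  0.18032525 0.30001256]
```

View pics/w1.png

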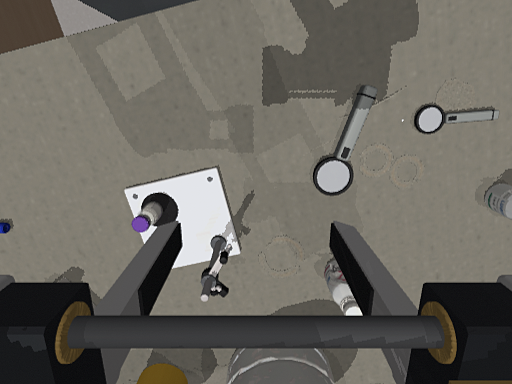

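The wrist view shows the large lens at (333,176), the loupe's tail at (367,90), the cap at (140,224), the post top at ~(207,295) and the pointer at ~(222,255). I zoom in on the stand.

```bash
python3 - <<'E'
from h import *
s=load('w1'); im=s['image']
c=cv2.resize(im[160:310,115:255],None,fx=4,fy=4,interpolation=3); cv2.imwrite('pics/c1.png',c[:,:,::-1])
print('lens',onz(s,333,176,.012),'tail',onz(s,367,88,.012),'cap',onz(s,140,224,.073))
# lens white/ring via masks
g=cv2.cvtColor(im,cv2.COLOR_RGB2HSV)
h=cv2.inRange(g,(120,80,40),(160,255,255)); m=cv2.moments(h[200:250,110:180],True); print('purple px',m['m10']/m['m00']+110,m['m01']/m['m00']+200)
E
```

```text
lens [0.51784462 0.2860544  0.012     ] tail [0.40349647 0.35254812 0.012     ] cap [0.50498187 0.00578811 0.073     ]
purple px 140.01818181818183 223.5681818181818
```

View pics/c1.png

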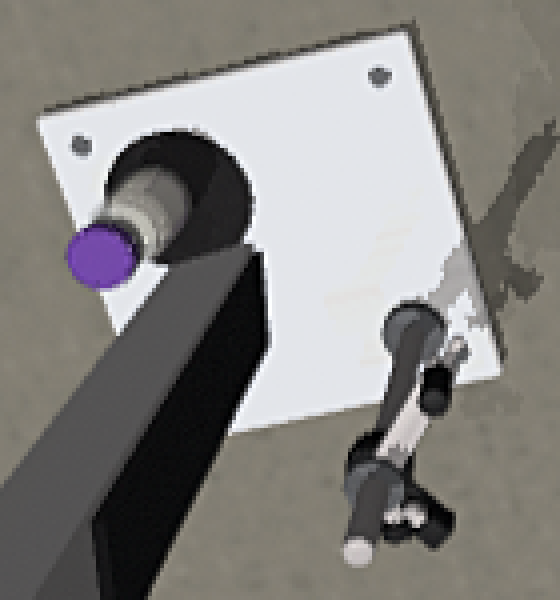

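The zoomed crop shows the post top at (358,550), the knob's top at (433,402) leaning away from the camera, the tip at (458,348), the collar at ~(375,480), the detent housing at (430,520), and the plate corners at (38,118), (410,25) and (500,372).

```bash
python3 - <<'E'
from h import *
s=load('w1'); S=load('scene0'); D=load('side0')
c=lambda x,y:(s,115+x/4,160+y/4); cs=lambda x,y:(S,150+x/3,160+y/3); cd=lambda x,y:(D,210+(x-482)/3.5,160+y/3.5)
K=[onz(*c(*p),.01)[:2] for p in [(40,118),(408,30),(498,372)]]
print('corners',K,'centre',(K[0]+K[2])/2,[np.degrees(np.arctan2(*(K[i+1]-K[i])[::-1])) for i in (0,1)])
pt=onz(*c(358,550),.155); pb=onz(*c(415,328),.015); print('post',pt,pb)
for nm,p,r in(('knobtop',(433,402),.044),('tip',(460,346),.058)):
  for z in np.arange(.105,.165,.006):
    q=onz(*c(*p),z); d=q-pt; print(nm,z.round(3),q[:2].round(4),'r',np.hypot(d[0],d[1]).round(4),'ang',np.degrees(np.arctan2(d[1],d[0])).round(1))
print('knob tri c',tri(c(435,390),cs(293,55)),'tip',tri(c(460,346),cs(280,53)))
print('posttop tri',tri(c(358,550),cs(339,28)))
print('cap tri',tri(c(102,256),cs(355,158),cd(694,44)))
E
```

```text
corners [array([ 0.46574717, -0.0284524 ]), array([0.46502251, 0.11854516]), array([0.61201694, 0.11628872])] centre [0.53888206 0.04391816] [np.float64(90.2824492470574), np.float64(-0.8794504316081239)]
post [0.58403843 0.0885011  0.155     ] [0.58269442 0.08964406 0.015     ]
knobtop 0.105 [0.5687 0.1102] r 0.0266 ang 125.3
knobtop 0.111 [0.5655 0.1117] r 0.0297 ang 128.7
knobtop 0.117 [0.5623 0.1132] r 0.0329 ang 131.4
knobtop 0.123 [0.5591 0.1147] r 0.0361 ang 133.6
knobtop 0.129 [0.5559 0.1161] r 0.0394 ang 135.5
knobtop 0.135 [0.5527 0.1176] r 0.0428 ang 137.1
knobtop 0.141 [0.5495 0.1191] r 0.0461 ang 138.4
knobtop 0.147 [0.5463 0.1206] r 0.0495 ang 139.6
knobtop 0.153 [0.5431 0.1221] r 0.0529 ang 140.6
knobtop 0.159 [0.5399 0.1235] r 0.0563 ang 141.5
knobtop 0.165 [0.5367 0.125 ] r 0.0598 ang 142.3
tip 0.105 [0.5511 0.124 ] r 0.0484 ang 132.9
tip 0.111 [0.5482 0.1252] r 0.0513 ang 134.3
tip 0.117 [0.5453 0.1265] r 0.0542 ang 135.6
tip 0.123 [0.5424 0.1277] r 0.0572 ang 136.7
tip 0.129 [0.5395 0.129 ] r 0.0602 ang 137.7
tip 0.135 [0.5366 0.1302] r 0.0632 ang 138.7
tip 0.141 [0.5337 0.1315] r 0.0662 ang 139.5
tip 0.147 [0.5308 0.1327] r 0.0692 ang 140.3
tip 0.153 [0.5279 0.134 ] r 0.0723 ang 141.0
tip 0.159 [0.525  0.1352] r 0.0753 ang 141.6
tip 0.165 [0.5221 0.1365] r 0.0784 ang 142.2
knob tri c [0.55153134 0.11820106 0.12747815] tip [0.54016275 0.12853193 0.12951112]
posttop tri [0.58554724 0.0876774  0.15400399]
cap tri [0.5055998  0.00470323 0.07150399]
```

```bash
cat >> h.py <<'E'
H=np.array([.584,.0885])
def push(phi,d=.0175,r=.044):
    a=np.radians(phi); return H+r*np.array([np.cos(a),np.sin(a)])-d*np.array([-np.sin(a),np.cos(a)])
def down(x,y,z,yaw): 
    T=np.eye(4);T[:3,:3]=R.from_euler('xyz',[np.pi,0,yaw]).as_matrix();T[:3,3]=x,y,z;return T
E
python3 - <<'E'
from h import *
p=push(112); print(p); plan(*p,.145,np.radians(112)); plan(*p,.205,np.radians(112))
for seg in ([112,145],[145,181],[181,219]):
    print(seg); ph=np.linspace(*seg,9); T=down(*push(seg[0]),.145,np.radians(seg[0]))
    for f in ph[1:]: plan(*push(f),.145,np.radians(f),T)
E
```

```text
[0.58374303 0.1358517 ]
shares [-0.884 -0.097  1.032] turn 0.304
shares [-0.883 -0.097  0.632] turn 0.304
[112, 145]
shares [ 0.008 -0.021 -0.   ] turn -0.023
shares [ 0.014 -0.043 -0.   ] turn -0.046
shares [ 0.018 -0.066 -0.   ] turn -0.069
shares [ 0.021 -0.088 -0.   ] turn -0.092
shares [ 0.022 -0.111 -0.   ] turn -0.115
shares [ 0.022 -0.134 -0.   ] turn -0.138
shares [ 0.02  -0.156 -0.   ] turn -0.16
shares [ 0.016 -0.179 -0.   ] turn -0.183
[145, 181]
shares [ 0.008 -0.023 -0.   ] turn -0.025
shares [ 0.015 -0.047 -0.   ] turn -0.05
shares [ 0.019 -0.072 -0.   ] turn -0.075
shares [ 0.022 -0.096 -0.   ] turn -0.1
shares [ 0.022 -0.121 -0.   ] turn -0.125
shares [ 0.021 -0.146 -0.   ] turn -0.15
shares [ 0.018 -0.17  -0.   ] turn -0.175
shares [ 0.013 -0.195 -0.   ] turn -0.2
[181, 219]
shares [ 0.009 -0.025 -0.   ] turn -0.026
shares [ 0.015 -0.05  -0.   ] turn -0.053
shares [ 0.02  -0.076 -0.   ] turn -0.079
shares [ 0.022 -0.102 -0.   ] turn -0.106
shares [ 0.022 -0.128 -0.   ] turn -0.132
shares [ 0.02  -0.154 -0.   ] turn -0.158
shares [ 0.016 -0.18  -0.   ] turn -0.185
shares [ 0.01  -0.205 -0.   ] turn -0.211
```

Request:
carry_out:
  motion: "-0.15 -0.02 0 0.04;-0.3 -0.04 0 0.08;-0.45 -0.06 0 0.12;-0.6 -0.08 0 0.16;-0.75 -0.1 0.1 0.2;-0.88 -0.1 0.3 0.24;-0.88 -0.1 0.5 0.28;-0.88 -0.1 0.63 0.304"
  grip: -1

```text
time: 3.4
tool_pos: [0.5822, 0.1367, 0.2028]
ee_rot: [-3.138, -0.002, 1.954]
wrist_force: [-1.1, 1.8, -0.5]
width: 0.0336
finger_force: 0.0
```

```bash
python3 - <<'E'
from h import *
snap('wrist','w2'); o=robot.get_obs(); print(o['tool_pos'],o['ee_rot'],o['width']); p=push(112); plan(*p,.145,np.radians(112))
S=snap('scene','s2')
a=load('w2')['image'];b=cv2.resize(S['image'][150:245,205:305],(400,380),interpolation=3)
c=np.zeros((384,800,3),np.uint8);c[:,:400]=a[:,56:456];c[:380,400:]=b
cv2.imwrite('pics/c2.png',c[:,:,::-1])
E
```

```text
[0.58062334 0.13662663 0.19955591] [-3.13222835e+00 -3.07091246e-03  1.95285151e+00] 0.029560653493150263
shares [-0.014  0.021  0.363] turn -0.001
```

View pics/c2.png

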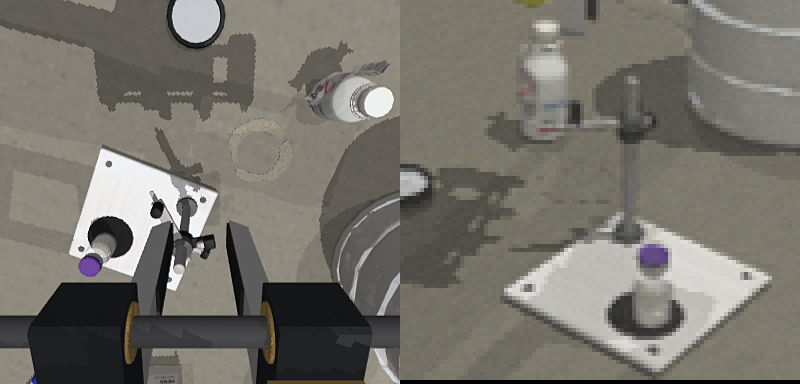

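```bash
python3 - <<'E'
from h import *
s=load('s2'); print(proj(s,[.581,.137,.186]),proj(s,[.584,.0885,.155]))
w=load('w2')
# post top (crop 180,268 -> u236), knob top (157,212 -> u213)
pt=onz(w,236,268,.155); print('post',pt)
s1=load('w1')
print('tri posttop',tri((w,236,268),(s1,204.5,297.5)),'knobtop',tri((w,213,212),(s1,223.25,260.5)),'tip',tri((w,207.5,191),(s1,230,246.5)))
E
```

```text
(np.float64(249.50765692307934), np.float64(156.0268417703595)) (np.float64(262.2955498073573), np.float64(169.31012791552794))
post [0.58470975 0.08942814 0.155     ]
tri posttop [0.58510368 0.08807513 0.15314953] knobtop [0.55253411 0.11802164 0.13493786] tip [0.54214075 0.12849276 0.12284088]
```

Request:
carry_out:
  motion: "0 0.02 0 0;0 0.02 0 0;0 0.02 0 0;0 0.02 0.1 0;0 0.02 0.2 0;0 0.02 0.3 0;0 0.02 0.4 0;0 0.02 0.42 0"

```text
time: 4.3
tool_pos: [0.5842, 0.1365, 0.139]
ee_rot: [-3.136, -0.002, 1.957]
wrist_force: [-0.0, -0.5, 0.1]
width: 0.0006
finger_force: 0.0
```

```bash
python3 - <<'E'
from h import *
o=robot.get_obs(); print(o['tool_pos'],o['ee_rot'],o['width'],o['wrist_force']); p=push(112); plan(*p,.139,np.radians(112))
E
```

```text
[0.58421065 0.1365273  0.13904954] [-3.13563571e+00 -1.55198344e-03  1.95667218e+00] 0.0005580344157522486 [-0.0389932  -0.49394455  0.07014124]
shares [-0.003 -0.005  0.   ] turn 0.001
```

Good; push, in rounded numbers from the plan.

Request:
carry_out:
  motion: "0.008 -0.021 0 -0.023;0.014 -0.043 0 -0.046;0.018 -0.066 0 -0.069;0.021 -0.088 0 -0.092;0.022 -0.11 0 -0.115;0.022 -0.134 0 -0.138;0.02 -0.156 0 -0.16;0.016 -0.179 0 -0.183"

```text
time: 5.1
tool_pos: [0.5603, 0.1291, 0.143]
ee_rot: [3.141, 0.0, 2.535]
wrist_force: [0.1, -0.2, -0.5]
width: 0.0004
finger_force: 0.3
```

Request:
carry_out:
  motion: "0.008 -0.023 0 -0.025;0.015 -0.047 0 -0.05;0.019 -0.072 0 -0.075;0.022 -0.096 0 -0.1;0.022 -0.121 0 -0.125;0.021 -0.146 0 -0.15;0.018 -0.17 0 -0.175;0.013 -0.195 0 -0.2"

```text
time: 5.9
tool_pos: [0.5416, 0.1065, 0.1431]
ee_rot: [3.14, -0.0, -3.12]
wrist_force: [-1.0, 1.4, 0.3]
width: 0.0008
finger_force: 0.6
```

```bash
python3 - <<'E'
from h import *
o=robot.get_obs(); print(o['tool_pos'],o['ee_rot'],o['wrist_force'],push(181)); snap('wrist','w3'); snap('scene','s3');snap('side','d3')
a=load('w3')['image'];
b=cv2.resize(load('d3')['image'][160:250,205:305],(400,360),interpolation=3)
c=np.zeros((384,800,3),np.uint8);c[:,:400]=a[:,56:456];c[:360,400:]=b
cv2.imwrite('pics/c3.png',c[:,:,::-1])
E
```

```text
[0.54158669 0.10650683 0.14310832] [ 3.14048113e+00 -3.09805713e-04 -3.11964614e+00] [-1.04101583  1.375983    0.34805205] [0.53970128 0.10522943]
```

View pics/c3.png

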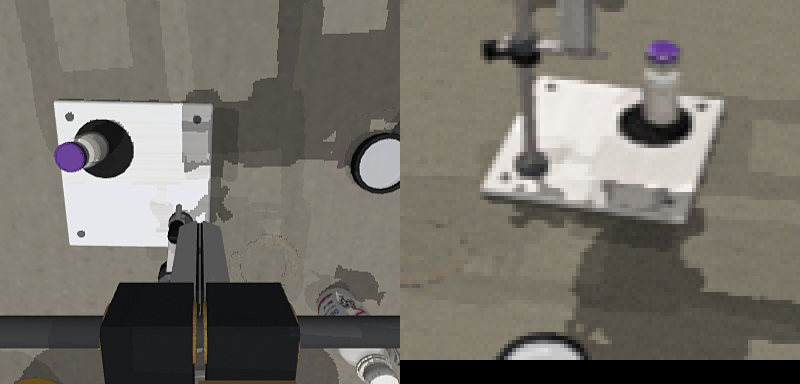

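The pointer is moving with the finger: knob at crop (180,228), just ahead of the closed fingers. I keep pushing into the detent.

Request:
carry_out:
  motion: "0.009 -0.025 0.02 -0.026;0.015 -0.05 0.02 -0.053;0.02 -0.076 0.02 -0.079;0.022 -0.102 0.02 -0.106;0.022 -0.128 0.02 -0.132;0.02 -0.154 0.02 -0.158;0.016 -0.18 0.02 -0.185;0.01 -0.205 0.02 -0.211"

```text
time: 6.85
tool_pos: [0.5414, 0.0754, 0.1414]
ee_rot: [-3.14, 0.002, -2.458]
wrist_force: [-0.8, -0.8, 2.6]
width: 0.0004
finger_force: 0.9
```

```bash
python3 - <<'E'
from h import *
o=robot.get_obs(); print(o['tool_pos'],o['ee_rot'],o['wrist_force'],push(219)); a=snap('wrist','w4')['image']; b=snap('side','d4')['image']
b=cv2.resize(b[160:250,205:305],(400,360),interpolation=3)
a=cv2.resize(a[150:300,120:320],(400,300),interpolation=3)
c=np.zeros((384,800,3),np.uint8);c[:300,:400]=a;c[:360,400:]=b
cv2.imwrite('pics/c4.png',c[:,:,::-1])
E
```

```text
[0.54141793 0.07544113 0.14137034] [-3.14048445e+00  1.53820827e-03 -2.45835944e+00] [-0.83934216 -0.8325301   2.58057415] [0.53879247 0.07440996]
```

View pics/c4.png

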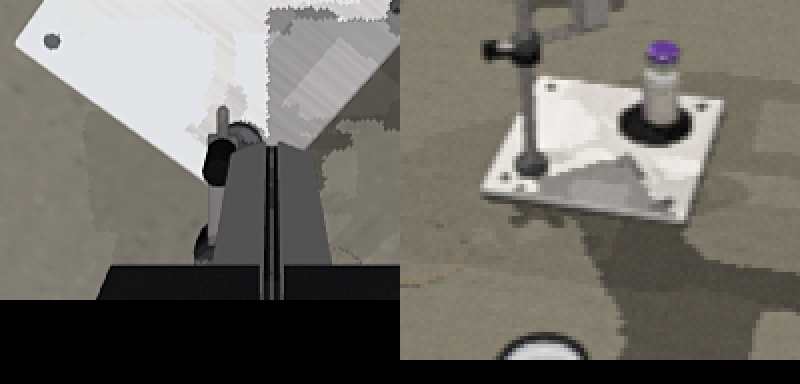

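```bash
python3 - <<'E'
from h import *
w=load('w4')
for u,v,z in((231.5,205,.12),(228.5,234,.138),(228.5,225,.125)):
    d=onz(w,u,v,z)[:2]-np.array([.5848,.0885]); print(d,np.hypot(*d),np.degrees(np.arctan2(d[1],d[0]))%360)
print(proj(w,[.5414,.0754,.129]))
E
```

```text
[-0.04662284 -0.03550399] 0.058602239462658204 217.2898193461087
[-0.03698076 -0.02858175] 0.046738559240303075 217.69977801962463
[-0.03639129 -0.02951159] 0.046853599937653444 219.04039300710113
(np.float64(255.4256968660152), np.float64(234.77355076593352))
```

```bash
python3 - <<'E'
from h import *
T=down(*push(219),.140,np.radians(219))
for f in (221,223,225,227,229): plan(*push(f),.140,np.radians(f),T)
E
```

```text
shares [ 0.004 -0.01  -0.   ] turn -0.011
shares [ 0.007 -0.021 -0.   ] turn -0.022
shares [ 0.011 -0.031 -0.   ] turn -0.033
shares [ 0.013 -0.042 -0.   ] turn -0.044
shares [ 0.016 -0.053 -0.   ] turn -0.056
```

Request:
carry_out:
  motion: "0 0 -0.015 0;0.004 -0.01 -0.015 -0.011;0.007 -0.021 -0.015 -0.022;0.007 -0.021 -0.015 -0.022;0.011 -0.031 -0.015 -0.033;0.011 -0.031 -0.015 -0.033;0.011 -0.031 -0.015 -0.033;0.011 -0.031 -0.015 -0.033"

```text
time: 7.75
tool_pos: [0.5426, 0.0708, 0.1422]
ee_rot: [3.141, 0.0, -2.358]
wrist_force: [1.3, -0.9, 0.3]
width: 0.0007
finger_force: 0.0
```

```bash
python3 - <<'E'
from h import *
o=robot.get_obs(); print(o['tool_pos'],o['ee_rot'],o['wrist_force'],o['wrist_torque'],push(225)); a=snap('wrist','w5')['image']; 
c=a[150:300,120:320]
cv2.imwrite('pics/c5.png',cv2.resize(c,(800,600),interpolation=3)[:,:,::-1])
E
```

```text
[0.54256182 0.07083267 0.14215374] [ 3.14142177e+00  2.34995691e-06 -2.35763849e+00] [ 1.30227178 -0.85134478  0.3310621 ] [ 0.07110359  0.03863918 -0.02434536] [0.54051293 0.06976167]
```

View pics/c5.png

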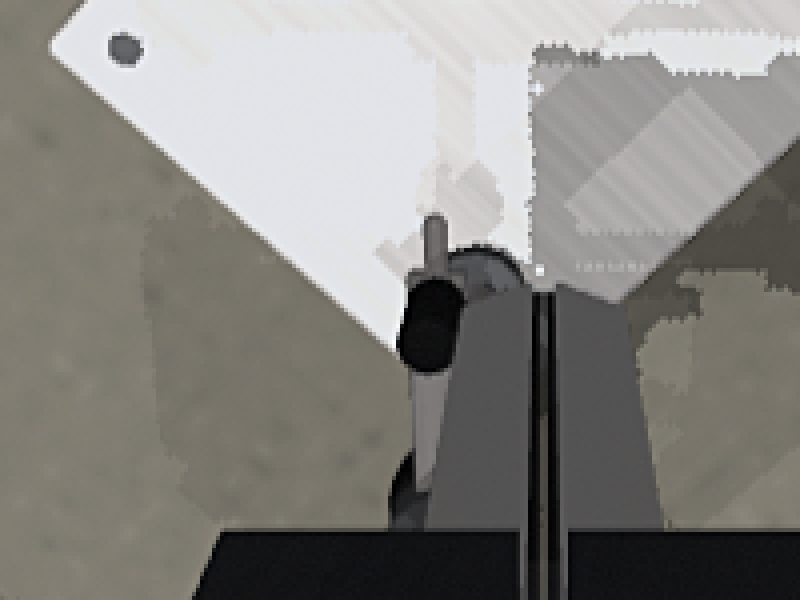

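The tip is at crop (434,215), the knob top at (428,345) and the knob's foot at (436,300). The pointer is parallel to the tool's x axis, so it points along ~225°.

```bash
python3 - <<'E'
from h import *
w=load('w5')
for u,v,z in((228.5,204,.12),(227,236,.138)):
    q=onz(w,u,v,z)[:2];d=q-np.array([.5848,.0885]); print(q,d,np.hypot(*d),np.degrees(np.arctan2(d[1],d[0]))%360)
T=T_tool(robot.get_obs())
for f in (229,231): plan(*push(f),.142,np.radians(f),down(*push(225),.142,np.radians(225)))
E
```

```text
[0.54268079 0.04648045] [-0.04211921 -0.04201955] 0.05949512999363956 224.9321372347063
[0.55239841 0.05649284] [-0.03240159 -0.03200716] 0.04554471306406348 224.6491313151603
shares [ 0.007 -0.021 -0.   ] turn -0.022
shares [ 0.011 -0.031 -0.   ] turn -0.033
```

Request:
carry_out:
  motion: "0 0.04 0 0;0 0.08 0 0;0 0.12 0 0;0 0.15 -0.1 0;0 0.15 -0.25 0;0 0.15 -0.4 0;0 0.15 -0.55 0;0 0.15 -0.65 0"

```text
time: 8.6
tool_pos: [0.5272, 0.0869, 0.2431]
ee_rot: [-3.139, 0.003, -2.356]
wrist_force: [-0.0, -0.3, 0.3]
width: 0.0003
finger_force: 0.0
```

Request:
carry_out:
  motion: "0 0 0 0.04;0.1 0 0 0.08;0.2 0 0 0.12;0.3 0 0 0.16;0.4 0.1 0 0.2;0.5 0.1 0 0.24;0.5 0.1 0 0.28;0.5 0.1 0 0.28"
  grip: 1

```text
time: 9.4
tool_pos: [0.4628, 0.0442, 0.2405]
ee_rot: [3.141, 0.001, 3.047]
wrist_force: [-0.3, 0.4, 0.4]
width: 0.061
finger_force: 0.0
```

```bash
python3 - <<'E'
from h import *
s=snap('wrist','w6'); o=robot.get_obs(); print(o['tool_pos'],o['ee_rot'])
im=s['image']
h=np.array([.5848,.0885])
for a in (205,215,225):
    u=np.array([np.cos(np.radians(a)),np.sin(np.radians(a))]); print(a,'knobtop',proj(s,[*(h+.044*u),.138]),'knobfoot',proj(s,[*(h+.044*u),.122]),'tip',proj(s,[*(h+.058*u),.12]))
print('post',proj(s,[*h,.155]))
u0,v0=map(int,proj(s,[h[0]-.031,h[1]-.031,.13])); g=im.max(2)
n,l,st,ce=cv2.connectedComponentsWithStats((g<45).astype(np.uint8))
for i in range(1,n):
    if st[i,4]>8 and np.hypot(*(ce[i]-[u0,v0]))<90: print(st[i],ce[i])
hm=cv2.inRange(cv2.cvtColor(im,cv2.COLOR_RGB2HSV),(120,80,40),(160,255,255)); m=cv2.moments(hm,True); c=(m['m10']/m['m00'],m['m01']/m['m00']); print('cap',c,onz(s,*c,.073))
E
```

```text
[0.46296163 0.04426644 0.24032698] [3.14140260e+00 8.46867219e-04 3.04933860e+00]
205 knobtop (np.float64(289.39196175697396), np.float64(268.81481496401716)) knobfoot (np.float64(287.7598716345674), np.float64(260.4515459077658)) tip (np.float64(281.00068595884915), np.float64(249.00172933869808))
215 knobtop (np.float64(282.91848859451807), np.float64(272.79486063091224)) knobfoot (np.float64(281.6021287949136), np.float64(264.2751485126395)) tip (np.float64(272.8898711752036), np.float64(254.1213420330724))
225 knobtop (np.float64(277.3547509276427), np.float64(277.63758645506795)) knobfoot (np.float64(276.30927471691507), np.float64(268.9296190216514)) tip (np.float64(265.9550360923791), np.float64(260.3354569558871))
post (np.float64(313.12834297181115), np.float64(312.93774874627917))
[215 178  42  40 756] [240.32407407 195.10582011]
[    0   223   512   161 22253] [266.16698872 327.59920011]
[287 237  15   6  18] [293.         238.27777778]
[272 265   9  16 112] [276.05357143 271.98214286]
[301 299   5   9  29] [302.79310345 303.62068966]
cap (223.33860759493672, 212.04430379746836) [0.50397942 0.00323081 0.073     ]
```

```bash
python3 - <<'E'
from h import *
plan(.456,.322,.2,np.radians(149))
E
```

```text
shares [0.217 1.839 0.269] turn 0.143
```

Request:
carry_out:
  motion: "0 0.12 0 0.02;0.03 0.24 0 0.04;0.06 0.36 0 0.06;0.1 0.48 0 0.08;0.1 0.6 0 0.1;0.1 0.72 0 0.12;0.1 0.84 0 0.14;0.1 0.92 0 0.143"
  grip: 1

```text
time: 10.25
tool_pos: [0.4612, 0.1844, 0.2397]
ee_rot: [3.142, -0.0, 2.6]
wrist_force: [-0.1, 0.3, 0.8]
width: 0.0938
finger_force: 0.0
```

```bash
python3 - <<'E'
from h import *
plan(.456,.322,.2,np.radians(149))
E
```

```text
shares [0.502 0.768 0.265] turn -0.0
```

Request:
carry_out:
  motion: "0.08 0.12 0 0;0.16 0.24 0.05 0;0.24 0.36 0.1 0;0.32 0.5 0.15 0;0.4 0.6 0.2 0;0.5 0.7 0.26 0;0.5 0.77 0.26 0;0.5 0.77 0.26 0"

```text
time: 11.05
tool_pos: [0.4572, 0.3215, 0.2004]
ee_rot: [-3.141, 0.0, 2.601]
wrist_force: [-0.4, 0.1, 0.4]
width: 0.0938
finger_force: 0.0
```

```bash
python3 - <<'E'
from h import *
s=snap('wrist','w7'); o=robot.get_obs(); print(o['tool_pos'],o['ee_rot'])
im=s['image']; hsv=cv2.cvtColor(im,cv2.COLOR_RGB2HSV)
# sample along predicted axis and across to see colours
L=np.array([.5175,.2845]);a=np.radians(-31);ax=np.array([np.cos(a),np.sin(a)]);n=np.array([-ax[1],ax[0]])
print('lens px',proj(s,[*L,.012]),'grip px',proj(s,[*(L-.072*ax),.024]),'tail',proj(s,[*(L-.136*ax),.024]))
for d in (-.06,-.09,-.12):
    print(d,[tuple(int(q) for q in im[int(round(v)),int(round(u))]) for u,v in (proj(s,[*(L+d*ax+k*n),.024]) for k in np.arange(-.02,.021,.004))])
# white lens ellipse
w=cv2.inRange(hsv,(0,0,170),(180,60,255)); u0,v0=proj(s,[*L,.012])
k,l,st,ce=cv2.connectedComponentsWithStats(w)
for i in range(1,k):
    if st[i,4]>200: print(st[i],ce[i],onz(s,*ce[i],.012))
E
```

```text
[0.45736287 0.32078242 0.2008945 ] [-3.14129252e+00  5.07210826e-04  2.59923880e+00]
lens px (np.float64(254.95712106878483), np.float64(225.5625669610707)) grip px (np.float64(254.83549199749783), np.float64(171.36102394363076)) tail (np.float64(254.73473171686192), np.float64(113.48981522364399))
-0.06 [(114, 111, 102), (111, 107, 98), (117, 114, 104), (91, 94, 94), (144, 145, 142), (135, 137, 134), (132, 134, 133), (117, 119, 117), (63, 61, 55), (127, 123, 112), (127, 123, 112)]
-0.09 [(112, 108, 99), (118, 115, 106), (111, 108, 98), (92, 95, 95), (155, 157, 155), (145, 148, 147), (145, 147, 144), (130, 132, 130), (69, 67, 61), (138, 133, 122), (137, 132, 122)]
-0.12 [(127, 123, 111), (125, 121, 109), (122, 118, 107), (92, 89, 83), (165, 169, 165), (160, 163, 159), (161, 164, 161), (157, 160, 158), (86, 82, 74), (128, 125, 114), (78, 75, 69)]
[332 112  29  29 677] [346.01033973 125.97341211] [0.46626281 0.43515959 0.012     ]
[493 196  19  29 340] [504.81176471 209.94705882] [0.65704428 0.55632427 0.012     ]
[ 236  208   40   36 1090] [255.44862385 225.44495413] [0.51767895 0.28510374 0.012     ]
[  77  255   53   49 1005] [104.17512438 277.72238806] [0.47906333 0.07708399 0.012     ]
[121 348  26  22 303] [133.77887789 356.55115512] [0.60200925 0.0311976  0.012     ]
[297 354  33  18 431] [311.53828306 361.44547564] [0.74077384 0.24483616 0.012     ]
```

```bash
python3 - <<'E'
from h import *
plan(.4561,.3221,.017,np.radians(149))
E
```

```text
shares [0.012 0.004 1.226] turn -0.0
```

Request:
carry_out:
  motion: "0.01 0.003 0.15 0;0.01 0.003 0.3 0;0.01 0.003 0.45 0;0.01 0.003 0.6 0;0.01 0.003 0.75 0;0.01 0.003 0.88 0;0.01 0.003 0.95 0;0.01 0.003 0.95 0"

```text
time: 11.9
tool_pos: [0.4553, 0.3206, 0.0571]
ee_rot: [-3.139, -0.001, 2.597]
wrist_force: [0.5, -0.5, 0.1]
width: 0.0936
finger_force: 0.0
```

```bash
python3 - <<'E'
from h import *
plan(.4561,.3221,.017,np.radians(149))
E
```

```text
shares [0.    0.012 0.267] turn -0.001
```

Request:
carry_out:
  motion: "0 0.008 0.06 0;0 0.008 0.12 0;0 0.008 0.18 0;0 0.008 0.22 0;0 0.008 0.25 0;0 0.008 0.265 0;0 0.008 0.265 0;0 0.008 0.265 0"

```text
time: 12.7
tool_pos: [0.4565, 0.323, 0.0187]
ee_rot: [3.141, 0.0, 2.598]
wrist_force: [-0.2, 0.7, -1.0]
width: 0.0944
finger_force: 0.0
```

Request:
carry_out:
  motion: "0 0 0 0;0 0 0 0;0 0 0 0;0 0 0 0;0 0 0 0;0 0 0 0;0 0 0 0;0 0 0 0"
  grip: -1

```text
time: 13.5
tool_pos: [0.4564, 0.3228, 0.0185]
ee_rot: [3.142, -0.0, 2.598]
wrist_force: [1.0, 0.1, -0.7]
width: 0.0334
finger_force: 0.0
```

```bash
python3 - <<'E'
from h import *
o=robot.get_obs(); print(o['tool_pos'],o['ee_rot'],o['wrist_force'],o['wrist_torque'],o['width'],o['finger_force'])
E
```

```text
[0.4563625  0.32284037 0.01847597] [ 3.14154017e+00 -2.26740949e-05  2.59760672e+00] [ 0.96190116  0.11084277 -0.69385108] [-0.07144903  0.02019518  0.01995492] 0.03335455654095478 0.0
```

Request:
carry_out:
  motion: "0 0 0 0;0 0 0 0;0 0 0 0;0 0 0 0;0 0 -0.03 0;0 0 -0.08 0;0 0 -0.16 0;0 0 -0.25 0"
  grip: -1

```text
time: 14.3
tool_pos: [0.4564, 0.3229, 0.0571]
ee_rot: [3.141, 0.0, 2.598]
wrist_force: [0.4, -0.5, -0.5]
width: 0.0198
finger_force: 30.0
```

Request:
carry_out:
  motion: "0 0 -0.1 0;0 0 -0.2 0;0 0 -0.3 0;0 0 -0.4 0;0 0 -0.5 0;0 0 -0.6 0;0 0 -0.7 0;0 0 -0.7 0"

```text
time: 15.1
tool_pos: [0.4577, 0.3236, 0.1643]
ee_rot: [3.137, 0.003, 2.598]
wrist_force: [1.2, 0.2, 0.1]
width: 0.0196
finger_force: 30.0
```

```bash
python3 - <<'E'
from h import *
s=snap('wrist','w8'); o=robot.get_obs(); print(o['tool_pos'],o['ee_rot'],o['wrist_force'],o['wrist_torque'],o['width'],o['finger_force'])
T=T_tool(o); im=s['image']; hsv=cv2.cvtColor(im,cv2.COLOR_RGB2HSV)
z=o['tool_pos'][2]-.0065
w=cv2.inRange(hsv,(0,0,160),(180,60,255)); k,l,st,ce=cv2.connectedComponentsWithStats(w)
for i in range(1,k):
    if st[i,4]>400: print(st[i],ce[i],'tool',(T[:3,:3].T@(onz(s,*ce[i],z)-T[:3,3])).round(4))
print('expected',proj(s,T[:3,3]+T[:3,:3]@np.array([-.072,0,.0065])))
E
```

```text
[0.45704931 0.32326296 0.16258132] [3.1390038e+00 1.3775215e-03 2.5976457e+00] [ 0.1415366  -0.30359965  0.11409825] [-0.06202266  0.01621027 -0.00455471] 0.01941092124865176 29.997589588165283
[378  93  60  34 542] [410.91881919 107.66236162] tool [0.0774 0.0855 0.0066]
[337 113  33  34 855] [352.93567251 129.36491228] tool [0.0658 0.055  0.0066]
[  32  271  100   45 2454] [ 90.75713121 299.32803586] tool [-0.0442 -0.1074  0.0063]
[  53  348   68   36 1946] [ 89.75539568 366.19938335] tool [-0.0998 -0.1167  0.0063]
[226 348  60  19 874] [255.31464531 355.35011442] tool [-0.0908  0.0006  0.0066]
expected (np.float64(254.428658773323), np.float64(333.4489520441071))
```

```bash
python3 - <<'E'
from h import *
h=np.array([.5848,.0885]); u=np.array([-.7071,-.7071])
for nm in('scene','side'):
    s=snap(nm,nm[0]+'9'); im=s['image']; g=im.max(2)
    k=[*(h+.044*u),.130]; print(nm,'pred knob',proj(s,k),'tip',proj(s,[*(h+.058*u),.12]),'posttop',proj(s,[*h,.155]),'collar',proj(s,[*h,.12]))
    u0,v0=map(int,proj(s,k)); print(g[v0-9:v0+12,u0-12:u0+13])
w=load('w6'); g=w['image'].max(2); print(g[256:286,262:292:1])
E
```

```text
scene pred knob (np.float64(264.0807414156952), np.float64(183.42582814093836)) tip (np.float64(264.5966986678276), np.float64(188.67887210833004)) posttop (np.float64(262.4564195489443), np.float64(169.21757187577435)) collar (np.float64(262.21552105748185), np.float64(179.20912774269354))
[[127 109  86  87  92  91  92  88  84  91 101 108  99  89  89  88  89  90
   87  90  89  84  89  89  92]
 [122 108  88  89  90  92  87  90  89  88 100 109  88  79  91  93  90  90
   92  92  87  88  89  89  84]
 [125 110  86  89  89  88  88  91  83  90 101 108  87  74  88  88  90  90
   89  87  87  92  88  88  79]
 [125 110  91  91  90  90  92  90  85  91 103 108  89  77  90  90  90  91
   90  87  85  90  91  91  82]
 [121 125 106  93  90  91  93  84  74  83 102 110 104  85  62  60  74  88
   91  87  86  91  88  90  90]
 [120 122 128 110  92  91  87  83  74  84  95 100  98  98  89  72  63  81
   92  91  90  89  90  87  91]
 [121 123 127 125 108  95  85  76  70  79  92  86  81 111 152 126  51  75
   91  92  93  91  89  91  95]
 [122 120 128 122 124 127 105  70  61  82 109  91  64  86  89  69  59  83
[... 6947 characters left out ...]
 89  71  33  52  55  96
  115 143 137 132 130 141 179 197 197 198 198 192]
 [137 136 135 136 137 137 137 135 132 134 136 142 144 126  99 113 115 147
  141 136 138 136 132 129 132 174 187 199 171 199]
 [135 134 133 136 136 137 136 133 132 131 132 134 138 140 143 145 140 139
  135 134 137 137 135 133 131 130 157 180 154 202]
 [135 132 133 134 135 136 135 133 133 133 133 133 134 136 135 137 134 134
  134 134 136 135 137 137 136 132 127 141 180 190]
 [133 134 135 135 136 136 136 136 137 135 135 135 132 133 132 132 133 132
  135 134 136 136 136 137 138 136 131 127 129 159]
 [133 135 137 138 138 138 137 138 139 138 136 134 131 133 132 133 132 132
  135 134 136 136 135 136 136 135 134 130 128 127]]
```

```bash
python3 - <<'E'
from h import *
w5,w6,w1,S,D=load('w5'),load('w6'),load('w1'),load('s9'),load('d4')
print('tip',tri((w5,228.1,203.6),(w6,264.7,259.8)),tri((w5,228.1,203.6),(S,264.5,188.4)),tri((w6,264.7,259.8),(S,264.5,188.4)),tri((w5,228.1,203.6),(w6,264.7,259.8),(S,264.5,188.4)))
print('knobtop',tri((w5,226.6,235.9),(w6,276.1,277.0)),'knobmid w6-S',tri((w6,276.1,272.5),(S,264.4,184.1)))
def cap(s,b):
    hm=cv2.inRange(cv2.cvtColor(s['image'],cv2.COLOR_RGB2HSV),(115,60,30),(165,255,255)); hm[:b[1]]=0;hm[b[3]:]=0;hm[:,:b[0]]=0;hm[:,b[2]:]=0
    m=cv2.moments(hm,True); return (s,m['m10']/m['m00'],m['m01']/m['m00'])
cs=[cap(w6,(0,0,512,384)),cap(w1,(110,190,180,260)),cap(S,(255,200,285,230)),cap(D,(255,160,285,190))]
print([c[1:] for c in cs]); 
print('cap',tri(*cs),tri(cs[0],cs[2]),tri(cs[0],cs[1]),tri(cs[2],cs[3]))
for c in cs: print(onz(*c,.071))
for s in (w6,): print('pads',onz(s,240.3,195.1,.012))
E
```

```text
tip [0.54260417 0.04613849 0.12053935] [0.53529434 0.05635351 0.05635916] [0.53815435 0.05053242 0.06401386] [0.54504372 0.05248223 0.06614129]
knobtop [0.55228212 0.05614074 0.13874788] knobmid w6-S [0.53675967 0.06315198 0.09075501]Traceback (most recent call last):
  File "<stdin>", line 8, in <module>
  File "<stdin>", line 7, in cap
ZeroDivisionError: float division by zero
```

```bash
python3 - <<'E'
from h import *
w5,w6,w1,S,D=load('w5'),load('w6'),load('w1'),load('scene0'),load('side0')
print('tip',tri((w5,228.1,203.6),(S,264.5,188.4)),tri((w6,264.7,259.8),(S,264.5,188.4)),tri((w5,228.1,203.6),(w6,264.7,259.8),(S,264.5,188.4)))
print('knobmid w6-S',tri((w6,276.1,272.5),(S,264.4,184.1)))
def cap(s,b):
    hm=cv2.inRange(cv2.cvtColor(s['image'],cv2.COLOR_RGB2HSV),(115,60,30),(165,255,255)); hm[:b[1]]=0;hm[b[3]:]=0;hm[:,:b[0]]=0;hm[:,b[2]:]=0
    m=cv2.moments(hm,True); return (s,m['m10']/m['m00'],m['m01']/m['m00'])
cs=[cap(w6,(0,0,512,384)),cap(w1,(110,190,180,260)),cap(S,(255,200,285,230)),cap(D,(255,160,285,190))]
print('cap',tri(*cs),tri(cs[0],cs[2]),tri(cs[0],cs[1]),tri(cs[2],cs[3]))
for c in cs: print(c[1:],onz(*c,.071))
E
```

```text
tip [0.54164638 0.04587802 0.12255767] [0.54167648 0.04629428 0.12237224] [0.54177511 0.04608837 0.1223205 ]
knobmid w6-S [0.55442456 0.05673179 0.12756352]
cap [ 0.49640248 -0.02239386  0.07554588] [ 0.45430343 -0.04920176  0.13042168] [ 0.84246778 -0.51831728 -0.99522427] [0.50476182 0.00375278 0.07067648]
(146.49113475177305, 204.6595744680851) [ 0.48725447 -0.08385201  0.071     ]
(140.05194805194805, 223.58441558441558) [0.50506356 0.0050802  0.071     ]
(267.9428571428571, 213.42857142857142) [0.50469759 0.00353651 0.071     ]
(270.4736842105263, 172.52631578947367) [0.50445571 0.00451051 0.071     ]
```

```bash
python3 - <<'E'
from h import *
plan(.443,.0420,.165,np.radians(149))
E
```

```text
shares [-0.894 -1.646 -0.03 ] turn -0.001
```

Request:
carry_out:
  motion: "-0.02 -0.04 -0.03 0;-0.08 -0.15 -0.03 0;-0.15 -0.28 -0.03 0;-0.22 -0.41 -0.03 0;-0.29 -0.54 -0.03 0;-0.36 -0.67 -0.03 0;-0.43 -0.8 -0.03 0;-0.49 -0.9 -0.03 0"

```text
time: 16.05
tool_pos: [0.4486, 0.1668, 0.1651]
ee_rot: [-3.14, -0.0, 2.596]
wrist_force: [0.9, 1.3, -0.7]
width: 0.0199
finger_force: 30.0
```

Request:
carry_out:
  motion: "-0.06 -0.12 0 0;-0.13 -0.24 0 0;-0.2 -0.37 0 0;-0.26 -0.48 0 0;-0.32 -0.58 0 0;-0.37 -0.67 0 0;-0.39 -0.72 0 0;-0.39 -0.72 0 0"

```text
time: 16.85
tool_pos: [0.4429, 0.0453, 0.1652]
ee_rot: [-3.141, -0.0, 2.595]
wrist_force: [-0.1, 0.0, -0.3]
width: 0.0199
finger_force: 30.0
```

```bash
python3 - <<'E'
from h import *
o=robot.get_obs(); print(o['tool_pos'],o['ee_rot'],o['width'])
plan(.443,.0420,.127,np.radians(149))
s=snap('wrist','w10');print(proj(s,[.5047,.0043,.073]))
E
```

```text
[0.44286027 0.04530834 0.16524565] [-3.14120092e+00 -3.29457423e-04  2.59527502e+00] 0.019926144792190053
shares [-0.012 -0.018  0.255] turn -0.002
(np.float64(252.37429092837291), np.float64(270.09890704252075))
```

Request:
carry_out:
  motion: "-0.012 -0.018 0.02 -0.002;-0.012 -0.018 0.06 -0.002;-0.012 -0.018 0.1 -0.002;-0.012 -0.018 0.15 -0.002;-0.012 -0.018 0.2 -0.002;-0.012 -0.018 0.24 -0.002;-0.012 -0.018 0.255 -0.002;-0.012 -0.018 0.255 -0.002"

```text
time: 17.7
tool_pos: [0.4434, 0.0434, 0.1267]
ee_rot: [-3.141, -0.001, 2.604]
wrist_force: [-0.5, 0.4, -1.1]
width: 0.0197
finger_force: 30.0
```

```bash
python3 - <<'E'
from h import *
o=robot.get_obs(); print(o['tool_pos'],o['ee_rot'],o['width'],o['wrist_force'])
S=snap('scene','sc11'); D=snap('side','sd11')
a=S['image'][155:245,215:305];b=D['image'][145:235,215:305]
c=np.hstack([cv2.resize(a,(400,400),interpolation=cv2.INTER_CUBIC),cv2.resize(b,(400,400),interpolation=cv2.INTER_CUBIC)])
cv2.imwrite('pics/c11.png',c[:,:,::-1])
L=[.5047,.0043,.1205]
for s in(S,D): print(proj(s,L),proj(s,[.542,.0462,.1205]))
E
```

```text
[0.44337863 0.04341901 0.12666703] [-3.14116802e+00 -9.35656806e-04  2.60400742e+00] 0.019717684615473314 [-0.50386747  0.35173109 -1.10603648]
(np.float64(268.2371366376354), np.float64(198.90636121926437)) (np.float64(264.5762035502518), np.float64(188.91146975825538))
(np.float64(270.62988431121596), np.float64(157.9214737854996)) (np.float64(254.35376008057955), np.float64(163.75562042124375))
```

View pics/c11.png

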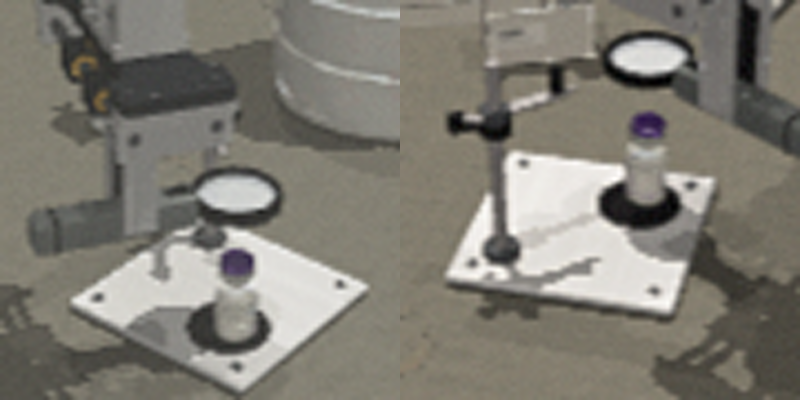

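The lens hangs over the cap: lens at (237,193) and cap at (237,262) in the scene half, lens at (650,58) and cap at (648,125) in the side half. The pointer is seated, pointing at the vial. I check the numbers by triangulation.

```bash
python3 - <<'E'
from h import *
S,D=load('sc11'),load('sd11'); L=[]
for s,(u,v) in((S,(268,198.5)),(D,(271,157.5))):
    im=s['image']; m=cv2.inRange(cv2.cvtColor(im,cv2.COLOR_RGB2HSV),(0,0,160),(180,60,255)); k,l,st,ce=cv2.connectedComponentsWithStats(m)
    i=l[int(v),int(u)]; print(st[i],ce[i]); L.append((s,*ce[i]))
    g=im.max(2); r=np.argwhere(g[int(v)-12:int(v)+13,int(u)-16:int(u)+17]<60); print('dark ring bbox centre',(r.min(0)+r.max(0))/2+[int(v)-12,int(u)-16],r.min(0),r.max(0))
print('lens',tri(*L),[onz(*x,.1205) for x in L])
def cap(s,b):
    hm=cv2.inRange(cv2.cvtColor(s['image'],cv2.COLOR_RGB2HSV),(115,60,30),(165,255,255)); hm[:b[1]]=0;hm[b[3]:]=0;hm[:,:b[0]]=0;hm[:,b[2]:]=0
    m=cv2.moments(hm,True); return (s,m['m10']/m['m00'],m['m01']/m['m00'])
c=[cap(S,(255,205,285,230)),cap(D,(255,160,285,190))]; print([x[1:] for x in c],'cap',tri(*c))
# knob dark in side and tip bright dump
u0,v0=250,163; print(D['image'].max(2)[v0-8:v0+11,u0-14:u0+14])
E
```

```text
[260 195  17   8 101] [267.77227723 198.12871287]
dark ring bbox centre [199.  265.5] [7 2] [19 25]
[263 154  16   8  92] [270.47826087 157.30434783]
dark ring bbox centre [155.5 270.5] [2 5] [19 26]
lens [0.50461871 0.0056559  0.12295831] [array([0.50715312, 0.007818  , 0.1205    ]), array([0.50588051, 0.0009862 , 0.1205    ])]
[(267.7741935483871, 213.58064516129033), (270.46875, 172.75)] cap [0.50462202 0.0041725  0.07010361]
[[153 149 150 151 151 150 150 146 148 146 140 144 144 145 141 145 146 144
  144 141 146 153 129  85  99  74  33  72]
 [155 144 141 145 144 143 145 141 144 143 143 142 143 145 144 144 147 145
  144 144 144 162 140  94  71  45  67 161]
 [155 144 142 141 145 144 146 147 145 146 141 149 151 147 143 142 142 137
  136 139 159 182 174 121  58  42 122 193]
 [175 154 144 142 144 143 141 139 137 138 143 153 172 149 131 118  98  79
   72  68  83  92  96  91  59  36  99 193]
 [174 143 127 122 112  96  90  74  68  69  77  89  92  72  70  76  80  82
   82  83  82  80  84  84  57  21  47 144]
 [105  89  83  83  83  79  83  82  80  79  82  84  57  30  27  48  81  97
   85  8
[... 856 characters left out ...]
101  90  89 131 188 203 200 203 169 124 114 114 109 119 131 132 131 131
  129 131 131 131 129 133 130 132 128 130]
 [104  81  87 115 181 170 123 115 112 104 120 130 134 135 134 134 131 132
  132 133 131 130 128 129 133 129 134 132]
 [ 63  61  59  52 102 119 123 128 130 130 131 131 133 132 129 132 133 135
  132 134 133 134 128 130 129 130 132 130]
 [ 52  52  42  42 108 131 133 135 132 134 132 125 128 129 130 132 130 129
  129 133 131 131 134 133 132 131 132 133]
 [ 49  51  43  34 109 137 137 132 134 130 131 129 131 130 132 131 129 130
  129 129 131 131 130 132 131 130 131 132]
 [ 40  37  19  26 109 136 132 133 132 134 133 133 132 134 132 132 130 130
  130 134 134 135 133 135 129 132 134 130]]
```

```bash
python3 - <<'E'
from h import *
S,D=load('sc11'),load('sd11'); w6=load('w6');w5=load('w5')
print('knob S-D',tri((S,264.4,184.1),(D,249.6,162.6)),'D-w6',tri((D,249.6,162.6),(w6,276.1,272.5)),'all',tri((S,264.4,184.1),(D,249.6,162.6),(w6,276.1,272.5)))
print(proj(D,[.5525,.0563,.1305]),proj(S,[.5525,.0563,.1305]))
print('posttop w5/w6?',proj(w5,[.5848,.0885,.155]))
plan(.4432,.0420,.1272,np.radians(149))
E
```

```text
knob S-D [0.5531015  0.05576471 0.12843611] D-w6 [0.55300644 0.05675935 0.12915125] all [0.55332578 0.05626812 0.12855401]
(np.float64(249.7212052900709), np.float64(162.05277284095936)) (np.float64(264.12933007803383), np.float64(183.54833759897167))
posttop w5/w6? (np.float64(226.24376662952307), np.float64(318.9335217501158))
shares [-0.001 -0.01   0.001] turn 0.001
```

Request:
carry_out:
  motion: "0 -0.005 0 0;0 -0.009 0 0;0 -0.009 0 0;0 -0.009 0 0;0 -0.009 0 0;0 -0.009 0 0;0 -0.009 0 0;0 -0.009 0 0"

```text
time: 18.6
tool_pos: [0.443, 0.0422, 0.1272]
ee_rot: [3.142, -0.0, 2.604]
wrist_force: [-0.1, -0.2, -1.1]
width: 0.0196
finger_force: 30.0
```

```bash
python3 - <<'E'
from h import *
o=robot.get_obs(); print(o['tool_pos'],o['ee_rot'],o['width'],np.abs(o['qvel']).max()); print(robot.close_job())
E
```

```text
[0.44296059 0.04222097 0.12720168] [ 3.14154483e+00 -8.86001727e-05  2.60396229e+00] 0.019646009505922372 0.0015999530327386003
the job is handed in; nothing more can be done
None
```

I handed the job in at 18.6 s: the pointer is seated in its detent, and the large loupe is held level over the vial's cap with its lens at about 0.120 m, matching the pointer tip to within the 1–2 mm camera error; no verdict came back.

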